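# Put the plaster drawing models away in their case

## Task

Put the three flat-topped plaster drawing models (the round, the oblong and the L-shaped one) away in the wooden case on the art teacher's desk: slide its cover all the way back, stand each model fully home in the nest of its own shape, setting it down gently rather than dropping it, then slide the cover fully shut over them. Leave everything else on the desk where it is.

Things in the scene. Friction and masses are not known exactly. Their poses are not given: they have to be found in the camera images.
- case: Fixed wooden case, 293 mm deep (x) by 263 wide (y). Origin on the desk under the centre of its front well; x points away from the robot to the closed rear deck, 52 mm high (x 73 to 220 mm). Well: inside 130 (x) by 230 mm (y), walls 8 mm, 52 high (side lips 62 high). In it lies a board, top 18 mm above the desk, with three nests cut 12 mm deep; nest floors 6 mm above the desk.
- cover (a joint): Sliding cover of the case: 0 = fully shut over the well, 0.14 m = fully back over the rear deck. Slides along the case's x with about 1.5 N friction, stays where left. A 6 mm board, 146 (x) by 244 mm (y), 52 to 58 mm above the desk: a model not down in its nest blocks it.
- cover_grip (a point): Middle, top of the upright wooden grip bar on the cover: 82 mm above the desk. The bar is 16 mm thick (case x), 64 mm long (case y) and stands 24 mm up from the cover, in its middle. Site axes as the case's.
- nest_oblong (a point): Centre of the floor of the oblong nest (42 mm along the case's x by 70 mm along its y); axes as the case's.
- nest_round (a point): Centre of the floor of the round nest (54 mm diameter), the middle one; axes as the case's.
- nest_corner (a point): Centre of the floor of the L-shaped nest: centre of the 66 mm square that bounds it; the L's arms lie on the square's -x side and -y side, the notch is at +x +y; each arm is 32 mm wide. Axes as the case's.
- oblong: Oblong plaster drawing model, a plain off-white block 36 mm (x) by 64 mm (y), 40 mm high, 0.11 kg. Origin at the centre of its underside, z up. 
- round: Round plaster drawing model, an off-white cylinder 48 mm in diameter, 40 mm high, 0.09 kg. Origin at the centre of its underside, z up. 
- corner: L-shaped plaster drawing model, off-white, 40 mm high, 0.12 kg. Origin at the centre of the 60 mm square that bounds it, at the underside, z up. Arms 26 mm wide: one along y (x -30 to -4, y -30 to 30 mm), one along x (y -30 to -4, x -30 to 30 mm); the 34 mm square notch is at +x +y. It fits its nest when its axes agree with the case's.
- cone: Plaster cone, 52 mm across, 62 mm high; it has no nest and stays. Origin at the centre of its underside, z up. 
- glue: Glue stick standing upright, yellow with a blue cap, 27 mm across, 90 mm high; stays. Origin at the centre of its underside, z up. 
- eraser: White eraser, 55 by 22 by 12 mm; stays. Origin at the centre of its underside, z up. 
- tape: Roll of clear tape lying flat, 80 mm across, 19 mm high; stays. Origin at the centre of its underside, z up. 
- sharpener: Small metal pencil sharpener, 26 by 16 by 14 mm; stays. Origin at the centre of its underside, z up. 
- stapler: Black stapler, 140 by 36 by 44 mm; stays. Origin at the centre of its underside, z up. 
Things that resemble listed ones, but are neither listed nor needed, are in the scene too. Leave any blue or purple look-alike of the round alone.

How it is judged:
On the way, in this order (a step that is already met when the one before it is completed fails the run):
1. the cover is slid back (at least 120 mm of its 140) (value of joint cover above 0.12 m), for 0.1 s.
2. all three models are down in their own nests (horizontal distance between oblong and nest_oblong below 0.005 m and z of oblong in the frame of nest_oblong between -0.003 and 0.003 m and angle between each of oblong, round, corner's own z axis and vertical below 0.06 rad and horizontal distance between round and nest_round below 0.005 m and z of round in the frame of nest_round between -0.003 and 0.003 m and horizontal distance between corner and nest_corner below 0.005 m and z of corner in the frame of nest_corner between -0.003 and 0.003 m), for 0.2 s.
At the end, for the whole second after the job is handed in: Each model stands upright in the nest of its own shape, on the nest's floor (within 3 mm) and within 5 mm of its centre, at rest; the cover is shut to within 6 mm; the other things on the desk are within 30 mm of where they started (all of step 2 and linear speed of each of oblong, round, corner below 0.02 m/s and value of joint cover below 0.006 m and distance of each of cone, glue, eraser, tape, sharpener, stapler from where it was at the start of the episode below 0.03 m); the robot touches nothing.
It fails at once if something else on the desk is pushed more than 30 mm away or the glue stick is tipped over (distance of any of cone, glue, eraser, tape, sharpener, stapler from where it was at the start of the episode above 0.03 m or angle between glue's own z axis and vertical above 0.8 rad).
It fails at once if a model is dropped from more than about 30 mm or thrown ((linear speed of oblong above 0.8 m/s and contact force between the fingers and oblong below 0.02 N) or (linear speed of round above 0.8 m/s and contact force between the fingers and round below 0.02 N) or (linear speed of corner above 0.8 m/s and contact force between the fingers and corner below 0.02 N)).
It also fails if it takes over 72 s, if anything falls off the work surface, if the arm or the gripper's body presses on something with over 40 N, if the wrist force passes 120 N, or if a joint passes its speed limit or range.

## Robot

A 7-joint arm with a two-finger parallel gripper is mounted at the origin on the work surface. World frame = base frame: x ahead of the robot, y to its left, z up, the work surface at z = 0. Lengths are in m, angles in rad, forces in N, time in s.
With the tool pointing down it reaches from about 0.425 to 0.875 m from the base axis. Payload 8.4 kg.
Tool frame: the origin (TCP) lies midway between the tips of the shut fingers; the grasp point (between the pads) lies bot.grip_depth behind it (bot.grip_depth is the distance from the TCP to the grasp point, in m); z points along the fingers, y is the line along which they close (so a half turn about z gives the same grasp; the last joint's range is limited). The gripper opens to 87 mm and grips with 3 to 60 N. Pads are 19 mm wide; open, the fingers measure 117 mm over their backs; the gripper's body (75 mm by 190 mm) begins 51 mm behind the grasp point.
Start: joints at [1.03, 0.333, 0.04, 1.465, -0.013, 1.343, -0.059], TCP at [0.278, -0.588, 0.223] pointing down, gripper open.
Joint ranges: [-2.58, 2.58], [-0.38, 2.09], [-1.3, 1.39], [0.25, 2.4], [-1.5, 4.64], [0.08, 2.09], [-2.65, 2.65]. Speed limits (rad/s): [2.22, 2.22, 2.79, 2.79, 3.14, 3.14, 3.14].

## Interface

Orientations are given as a rotation vector (axis times angle).
In Python, from cell import get_obs, vision, sign_off, bot gives the robot as it stands.
- The arm moves only by the tool carry_out, never from a script. Its argument "commands" is a list of rows, each an object of numbers: "x", "y", "z": the shift along the tool's x, y, z in m; "wx", "wy", "wz": the turn, a rotation vector about the tool's x, y, z in rad. In form: [{"x": .., "y": .., "z": .., "wx": .., "wy": .., "wz": ..}, ...]. A call has 1 to 12 rows; each row shifts and turns the commanded pose from where the row before left it, along the tool's axes as they then stand; what a row does not reach is not made up. A row lasts 1/12 s, in which the tool goes at most 41.7 mm and 7.16 degrees, less where a joint would pass 70% of its speed; a pose out of reach is approached as far as the arm can. A call with a gripper value outside its range is refused whole. "claw" is the closure, from 0 (fully open) to 1 (shut), set as the call begins (left out, the last holds). The fingers move at their own pace and stop on an object; "squeeze" is the grip in N (left out, the last holds). Time passes only in rows, so rows that do not move let the fingers close. It gives the time, the measured TCP pose, the force, the opening and the grip force at its end, in the units of the state.
- get_obs(): the state, without advancing time (a new reading comes with each control period).
- vision.read_camera(name): name is "side" or "top"; returns a dict with "image" (420x560x3 uint8, red, green, blue), "intrinsics" (3x3 intrinsics, pixels), "R" (3x3) and "t" (3): a world point X has camera coordinates R X + t. Camera axes: x right, y down, z forward; pixel columns grow to the right and rows downward; lengths in m; the calibration is good to about 2 mm. A picture is of the moment at which its call begins. There is no depth.
- sign_off(): hands the job in; it is judged then, once.
Trained networks look in a picture, given as the dict that the camera call returned (one of the last four; its "shot" number tells which), for a name from the list of things; names that differ only in an ending like _2 or _b are one class to them, and where a whole thing is asked for, a point or a joint stands for the part that bears it (a point fixed in the world has none). Each returns a list of dicts, best first, with "confidence" (0 to 1); they miss things now and then, are a little off and sometimes report something else, mostly with a low value. They report only what shows in the picture. A call takes as long as a camera call. They do not tell look-alikes from the thing itself.
- vision.search_frame(name, picture): "centre" ([column, row] in pixels, amid what is visible of it).
- vision.cut_out(name, picture): "pixels" (420x560 bool, what is visible of it) and "centre" ([column, row] in pixels, amid what is visible of it).
- vision.mark_of(name, picture): "centre" ([column, row] in pixels: a listed point, or the origin of a listed thing).
The state is a dict: "time": time; "joint_pos": joint angles; "joint_velocities": joint speeds; "joint_torque": joint torques, N m; "eef_pos": TCP position; "ee_rot": TCP orientation; "ft_force": force on the tool from outside, world axes, zero at the start; "moment": the same for the moment, N m; "width": finger opening in m; "finger_force": force on a finger pad.
Only numpy, scipy, OpenCV 4.12 (cv2) and the standard library are available. Lean on these libraries where they do the work, as an engineer would, in place of code of your own. Each camera call takes 0.05 s, during which the arm holds its last target. There are 200 camera calls.

## Working session

There is one attempt and no reset: what is moved stays moved. The work goes in short steps, Python scripts to look and compute and a tool call to move; the robot and the scene stay as the last step left them, time stands still between calls to the robot, and variables do not carry over. Pictures are saved under pics/ and viewed, at most 10 in all, crops included, and the job is handed in when it is done.

Besides the shell and the picture viewer there is one more tool, called after "Request:" as name([rows], argument=value, ...), one row to a line, values as JSON. carry_out: Moves the arm, as the interface text tells. Its arguments: {"type":"object","properties":{"commands":{"type":"array","items":{"type":"object","properties":{"x":{"type":"number"},"y":{"type":"number"},"z":{"type":"number"},"wx":{"type":"number"},"wy":{"type":"number"},"wz":{"type":"number"}}}},"claw":{"type":"number"},"squeeze":{"type":"number"}},"required":["commands"]}

```bash
ls; mkdir -p pics; python3 - <<'E'
from cell import get_obs, vision, bot
import cv2,numpy as np
print(bot.grip_depth); o=get_obs(); print({k:np.round(v,3) for k,v in o.items()})
for n in("top","side"):
    p=vision.read_camera(n); cv2.imwrite(f"pics/{n}0.png",p["image"][:,:,::-1])
    print(n,p["intrinsics"].round(1).tolist(),p["R"].round(3).tolist(),p["t"].round(3).tolist())
    for k in "case cover_grip nest_oblong nest_round nest_corner oblong round corner cone glue eraser tape".split():
        print(k,[(np.round(d["centre"]).tolist(),round(d["confidence"],2)) for d in vision.mark_of(k,p)][:4])
E
```

```text
pics
0.0187
{'time': np.float64(0.0), 'joint_pos': array([ 1.03 ,  0.334,  0.04 ,  1.466, -0.013,  1.343, -0.058]), 'joint_velocities': array([ 0.   ,  0.001,  0.001,  0.   ,  0.001, -0.001,  0.   ]), 'joint_torque': array([-1.0000e-03, -6.5634e+01,  1.3350e+00, -4.0381e+01, -6.0000e-02,
        4.5000e-02,  0.0000e+00]), 'eef_pos': array([ 0.278, -0.587,  0.222]), 'ee_rot': array([-3.064e+00, -6.880e-01,  1.000e-03]), 'ft_force': array([ 0.199, -1.135, -0.231]), 'moment': array([ 0.037, -0.01 , -0.032]), 'finger_force': np.float64(0.0), 'width': np.float64(0.087)}
top [[426.2, 0.0, 286.6], [0.0, 426.2, 211.5], [0.0, 0.0, 1.0]] [[-0.003, -1.0, -0.017], [-0.991, 0.006, -0.136], [0.136, 0.017, -0.991]] [0.04, 0.519, 1.236]
case [([306.0, 223.0], 0.96)]
cover_grip [([308.0, 218.0], 0.64)]
nest_oblong []
nest_round []
nest_corner []
oblong [([204.0, 190.0], 0.68), ([430.0, 169.0], 0.49)]
round [([436.0, 250.0], 0.82), ([377.0, 213.0], 0.8), ([410.0, 214.0], 0.73), ([375.0, 164.0], 0.58)]
corner [([204.0, 234.0], 0.86)]
cone [([399.0, 166.0], 0.6), ([405.0, 268.0], 0.58)]
glue [([398.0, 169.0], 0.52), ([432.0, 169.0], 0.52)]
eraser [([379.0, 260.0], 0.47)]
tape [([431.0, 169.0], 0.91), ([161.0, 167.0], 0.29)]
side [[530.1, 0.0, 287.1], [0.0, 530.1, 211.1], [0.0, 0.0, 1.0]] [[0.985, -0.169, -0.016], [-0.136, -0.728, -0.672], [0.102, 0.664, -0.74]] [-0.49, 0.149, 1.654]
case [([287.0, 240.0], 0.63)]
cover_grip []
nest_oblong [([280.0, 225.0], 0.73)]
nest_round [([286.0, 244.0], 0.94)]
nest_corner [([290.0, 261.0], 0.65), ([277.0, 227.0], 0.54)]
oblong [([304.0, 171.0], 0.51)]
round [([316.0, 333.0], 0.84), ([313.0, 302.0], 0.63), ([275.0, 356.0], 0.55), ([356.0, 286.0], 0.52)]
corner [([262.0, 181.0], 0.66)]
cone [([257.0, 335.0], 0.82), ([314.0, 332.0], 0.39)]
glue [([358.0, 312.0], 0.58)]
eraser [([259.0, 305.0], 0.67)]
tape [([366.0, 343.0], 0.87)]
```

```bash
python3 - <<'E'
import cv2
a=cv2.imread("pics/top0.png")[120:320,130:480]; cv2.imwrite("pics/topc.png",cv2.resize(a,None,fx=2.28,fy=2.28,interpolation=cv2.INTER_CUBIC))
a=cv2.imread("pics/side0.png")[130:400,200:420]; cv2.imwrite("pics/sidec.png",cv2.resize(a,None,fx=2.2,fy=2.2,interpolation=cv2.INTER_CUBIC))
E
```

```text
(no output)
```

View pics/topc.png

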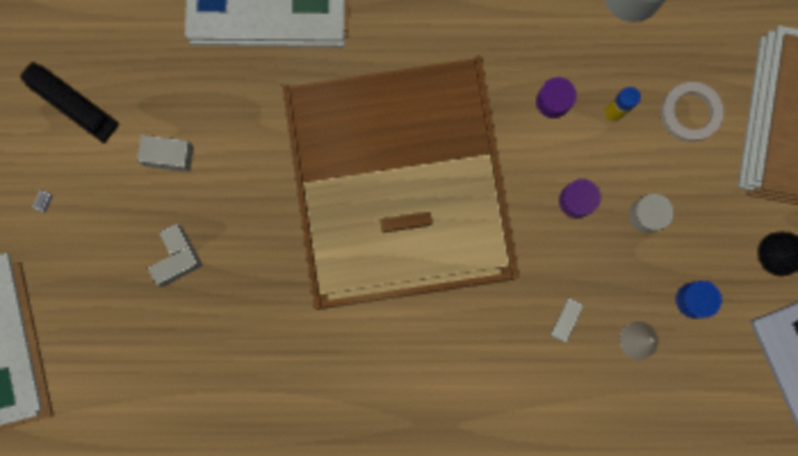

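View pics/sidec.png

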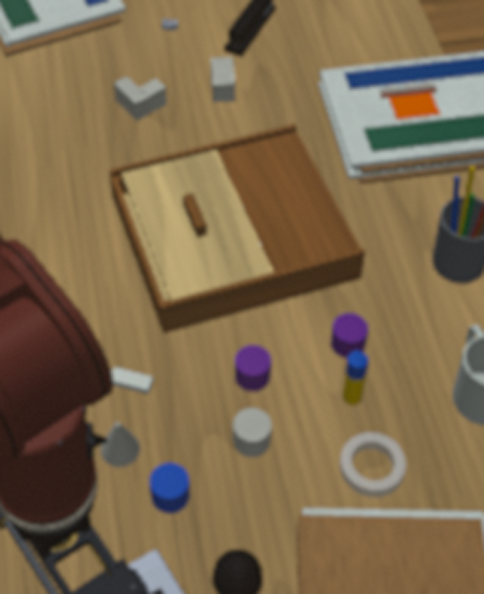

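The top crop shows the case with its cover shut, at full-image px about (306,205), with a yaw of about +0.15. The oblong is near (202,187) and the L near (207,232). The off-white round is near (416,213), and the purple and blue cylinders are look-alikes. The side view agrees with this. Next I fit the poses from the masks.

```bash
cat > h.py <<'E'
import numpy as np, cv2
from scipy.optimize import minimize
from cell import get_obs, vision, bot
S=4
def proj(p,X):
    c=np.asarray(X)@p["R"].T+p["t"]; q=c@p["intrinsics"].T; return q[:,:2]/q[:,2:]
def ray(p,uv,z):
    d=p["R"].T@np.linalg.solve(p["intrinsics"],[*uv,1]); o=-p["R"].T@p["t"]; return o+d*(z-o[2])/d[2]
circ=[(24*np.cos(a),24*np.sin(a)) for a in np.linspace(0,6.283,40)]
SOL={"oblong":([(-18,-32),(18,-32),(18,32),(-18,32)],0,40),"round":(circ,0,40),
"corner":([(-30,-30),(30,-30),(30,-4),(-4,-4),(-4,30),(-30,30)],0,40),
"case":([(-73,-131.5),(220,-131.5),(220,131.5),(-73,131.5)],0,56)}
def place(pts,z,q):
    pts=np.array(pts)/1000; c,s=np.cos(q[2]),np.sin(q[2])
    return np.c_[pts@np.array([[c,s],[-s,c]])+q[:2],np.full(len(pts),z/1000)]
def render(p,name,q):
    f,z0,z1=SOL[name]; n=len(f); P=proj(p,np.r_[place(f,z0,q),place(f,z1,q)])
    m=np.zeros((420*S,560*S),np.uint8); fill=lambda i:cv2.fillPoly(m,[np.round(((P[i]+.5)*S-.5)*16).astype(np.int32)],255,shift=4)
    fill(list(range(n))); fill(list(range(n,2*n)))
    for i in range(n): j=(i+1)%n; fill([i,j,n+j,n+i])
    return cv2.resize(m,(560,420),interpolation=cv2.INTER_AREA)/255.
def fit(name,pics,masks,q0):
    f=lambda q:sum(((render(p,name,q)-m)**2).sum()/m.sum() for p,m in zip(pics,masks))
    st=[q0]+[q0+np.array(d) for d in((.006,0,0),(0,.006,0),(0,0,.15))]
    r=minimize(f,q0,method="Nelder-Mead",options=dict(initial_simplex=st,xatol=2e-4,fatol=1e-4)); return r.x,r.fun
def mask(name,p,near,tol=25):
    L=[d for d in vision.cut_out(name,p) if np.hypot(*(np.array(d["centre"])-near))<tol]
    return L[0]["pixels"] if L else None
E
cat > a.py <<'E'
from h import *
T=vision.read_camera("top");D=vision.read_camera("side")
for n,u,yaw in(("oblong",(203,188),[-.1,1.5]),("round",(413,213),[0]),("corner",(205,233),[-1,.57,2.1,3.7]),("case",(306,200),[.149])):
    q=ray(T,u,.02)
    if n=="case": q=ray(T,(308,218),.08)
    ms=[mask(n,T,u),mask(n,D,proj(D,[q])[0],40)]
    for lab,idx in(("T",[0]),("S",[1]),("TS",[0,1])):
        if any(ms[i] is None for i in idx): print(n,lab,"none");continue
        r=min((fit(n,[(T,D)[i] for i in idx],[ms[i] for i in idx],np.array([q[0],q[1],y])) for y in yaw),key=lambda t:t[1])
        print(n,lab,r[0].round(4),round(r[1],3),[int(ms[i].sum()) for i in idx])
E
python3 a.py
```

```text
oblong T [ 0.598   0.2959 -0.1356] 0.03 [318]
oblong S [ 0.5998  0.2935 -0.1076] 0.038 [223]
oblong TS [ 0.5986  0.2952 -0.1115] 0.086 [318, 223]
round T [ 0.5144 -0.3465  0.0711] 0.022 [266]
round S [ 0.5237 -0.3358 -0.1392] 2.191 [278]
round TS [ 0.5141 -0.3465  0.1979] 2.229 [266, 278]
corner T [0.4607 0.2876 0.5025] 0.04 [338]
corner S [0.4636 0.2877 0.5053] 0.056 [349]
corner TS [0.4617 0.2875 0.4866] 0.113 [338, 349]
case T [ 0.481  -0.0256  0.1456] 0.009 [8882]
case S [ 0.4821 -0.0231  0.146 ] 0.015 [7331]
case TS [ 0.4813 -0.0251  0.1427] 0.028 [8882, 7331]
```

The poses look consistent, and the camera calibration holds up in both views. Next I add a motion helper that turns a target into constant rows.

```bash
cat > mv.py <<'E'
# usage: mv.py x y z yaw(deg of tool y) [rows]  -> constant rows
import sys
from h import *
from scipy.spatial.transform import Rotation as Ro
def cur():
    o=get_obs(); return o["eef_pos"],Ro.from_rotvec(o["ee_rot"]).as_matrix()
def plan(t,yaw,N=None):
    p,M=cur(); th=np.arctan2(M[1,1],M[0,1]); d=(np.radians(yaw)-th+np.pi/2)%np.pi-np.pi/2
    if N is None: N=int(np.ceil(max(np.linalg.norm(np.array(t)-p)/.038*1.05,abs(d)/.12,1)))
    k=d/N; z=sum(np.exp(1j*(k*i)) for i in range(N))
    w=complex(*(np.array(t)-p)[:2])/z; e=np.exp(1j*th)
    ly=(w*np.conj(e)).real; lx=-(w*np.conj(e)).imag*-1*1  # tool x is 90deg ccw of tool y (z down)
    print(f"pos {p.round(4)} yaw {np.degrees(th):.2f} tiltz {M[:,2].round(3)} -> {N} rows: x {lx:.4f} y {ly:.4f} z {-(t[2]-p[2])/N:.4f} wz {-k:.4f}  total x {lx*N:.4f} y {ly*N:.4f} z {-(t[2]-p[2]):.4f} wz {-d:.4f}")
if __name__=="__main__":
    a=[float(v) for v in sys.argv[1:]]; plan(a[:3],a[3],int(a[4]) if len(a)>4 else None)
E
python3 mv.py 0.4813 -0.0251 0.16 8.3 19
```

```text
pos [ 0.2779 -0.5875  0.2225] yaw -64.69 tiltz [-0.  0. -1.] -> 19 rows: x 0.0332 y -0.0060 z 0.0033 wz -0.0670  total x 0.6302 y -0.1137 z 0.0625 wz -1.2739
```

Request:
carry_out([
  {"x": 0.0332, "y": -0.006, "z": 0.0033, "wz": -0.067},
  {"x": 0.0332, "y": -0.006, "z": 0.0033, "wz": -0.067},
  {"x": 0.0332, "y": -0.006, "z": 0.0033, "wz": -0.067},
  {"x": 0.0332, "y": -0.006, "z": 0.0033, "wz": -0.067},
  {"x": 0.0332, "y": -0.006, "z": 0.0033, "wz": -0.067},
  {"x": 0.0332, "y": -0.006, "z": 0.0033, "wz": -0.067},
  {"x": 0.0332, "y": -0.006, "z": 0.0033, "wz": -0.067},
  {"x": 0.0332, "y": -0.006, "z": 0.0033, "wz": -0.067},
  {"x": 0.0332, "y": -0.006, "z": 0.0033, "wz": -0.067},
  {"x": 0.0332, "y": -0.006, "z": 0.0033, "wz": -0.067},
  {"x": 0.0332, "y": -0.006, "z": 0.0033, "wz": -0.067},
  {"x": 0.0332, "y": -0.006, "z": 0.0033, "wz": -0.067},
], claw=0.4, squeeze=15)

```text
validation failed for argument at $.co...
```

Request:
carry_out([
  {"x": 0.0332, "y": -0.006, "z": 0.0033, "wz": -0.067},
  {"x": 0.0332, "y": -0.006, "z": 0.0033, "wz": -0.067},
  {"x": 0.0332, "y": -0.006, "z": 0.0033, "wz": -0.067},
  {"x": 0.0332, "y": -0.006, "z": 0.0033, "wz": -0.067},
  {"x": 0.0332, "y": -0.006, "z": 0.0033, "wz": -0.067},
  {"x": 0.0332, "y": -0.006, "z": 0.0033, "wz": -0.067},
  {"x": 0.0332, "y": -0.006, "z": 0.0033, "wz": -0.067},
  {},
  {},
])

```text
validation failed for argument at $.co...
```

```bash
python3 mv.py 0.4813 -0.0251 0.066 8.3
```

```text
pos [ 0.2779 -0.5875  0.2225] yaw -64.69 tiltz [-0.  0. -1.] -> 18 rows: x 0.0350 y -0.0064 z 0.0087 wz -0.0708  total x 0.6300 y -0.1149 z 0.1565 wz -1.2739
```

Request:
carry_out([
  {"x": 0.0332, "y": -0.006, "z": 0.0033, "wx": 0, "wy": 0, "wz": -0.067},
  {"x": 0.0332, "y": -0.006, "z": 0.0033, "wx": 0, "wy": 0, "wz": -0.067},
], claw=0.4, squeeze=15)

```text
time: 1.97
eef_pos: [0.33, -0.5478, 0.216]
ee_rot: [3.012, 0.889, -0.001]
ft_force: [1.7, -0.5, -0.1]
width: 0.0801
finger_force: 0.0
```

Request:
carry_out([
  {"x": 0.0332, "y": -0.006, "z": 0.0033, "wx": 0, "wy": 0, "wz": -0.067},
  {"x": 0.0332, "y": -0.006, "z": 0.0033, "wx": 0, "wy": 0, "wz": -0.067},
  {"x": 0.0332, "y": -0.006, "z": 0.0033, "wx": 0, "wy": 0, "wz": -0.067},
  {"x": 0.0332, "y": -0.006, "z": 0.0033, "wx": 0, "wy": 0, "wz": -0.067},
  {"x": 0.0332, "y": -0.006, "z": 0.0033, "wx": 0, "wy": 0, "wz": -0.067},
  {"x": 0.0332, "y": -0.006, "z": 0.0033, "wx": 0, "wy": 0, "wz": -0.067},
  {"x": 0.0332, "y": -0.006, "z": 0.0033, "wx": 0, "wy": 0, "wz": -0.067},
  {"x": 0.0332, "y": -0.006, "z": 0.0033, "wx": 0, "wy": 0, "wz": -0.067},
  {"x": 0.0332, "y": -0.006, "z": 0.0033, "wx": 0, "wy": 0, "wz": -0.067},
  {"x": 0.0332, "y": -0.006, "z": 0.0033, "wx": 0, "wy": 0, "wz": -0.067},
  {"x": 0.0332, "y": -0.006, "z": 0.0033, "wx": 0, "wy": 0, "wz": -0.067},
  {"x": 0.0332, "y": -0.006, "z": 0.0033, "wx": 0, "wy": 0, "wz": -0.067},
])

```text
time: 2.97
eef_pos: [0.5024, -0.1896, 0.1764]
ee_rot: [2.419, 2.003, 0.0]
ft_force: [0.8, -0.2, -0.3]
width: 0.0521
finger_force: 0.0
```

Request:
carry_out([
  {"x": 0.0332, "y": -0.006, "z": 0.0033, "wx": 0, "wy": 0, "wz": -0.067},
  {"x": 0.0332, "y": -0.006, "z": 0.0033, "wx": 0, "wy": 0, "wz": -0.067},
  {"x": 0.0332, "y": -0.006, "z": 0.0033, "wx": 0, "wy": 0, "wz": -0.067},
  {"x": 0.0332, "y": -0.006, "z": 0.0033, "wx": 0, "wy": 0, "wz": -0.067},
  {"x": 0.0332, "y": -0.006, "z": 0.0033, "wx": 0, "wy": 0, "wz": -0.067},
  {"x": 0, "y": 0, "z": 0, "wx": 0, "wy": 0, "wz": 0},
])

```text
time: 3.47
eef_pos: [0.4802, -0.0178, 0.1597]
ee_rot: [-2.041, -2.387, -0.001]
ft_force: [0.5, 1.2, 0.3]
width: 0.0524
finger_force: 0.0
```

```bash
python3 mv.py 0.4813 -0.0251 0.066 8.3 
```

```text
pos [ 0.4802 -0.0178  0.1597] yaw 8.93 tiltz [-0.001  0.002 -1.   ] -> 3 rows: x -0.0025 y -0.0000 z 0.0312 wz 0.0037  total x -0.0074 y -0.0000 z 0.0937 wz 0.0110
```

Request:
carry_out([
  {"x": -0.0025, "y": 0, "z": 0.03, "wx": 0, "wy": 0, "wz": 0.004},
  {"x": -0.0025, "y": 0, "z": 0.03, "wx": 0, "wy": 0, "wz": 0.004},
  {"x": -0.0025, "y": 0, "z": 0.025, "wx": 0, "wy": 0, "wz": 0.003},
  {"x": 0, "y": 0, "z": 0.008, "wx": 0, "wy": 0, "wz": 0},
  {"x": 0, "y": 0, "z": 0, "wx": 0, "wy": 0, "wz": 0},
])

```text
time: 3.88
eef_pos: [0.4812, -0.0321, 0.0652]
ee_rot: [-2.067, -2.361, 0.003]
ft_force: [-0.9, 0.0, 0.8]
width: 0.0523
finger_force: 0.0
```

Request:
carry_out([
  {"x": 0, "y": 0, "z": 0, "wx": 0, "wy": 0, "wz": 0},
  {"x": 0, "y": 0, "z": 0, "wx": 0, "wy": 0, "wz": 0},
  {"x": 0, "y": 0, "z": 0, "wx": 0, "wy": 0, "wz": 0},
  {"x": 0, "y": 0, "z": 0, "wx": 0, "wy": 0, "wz": 0},
  {"x": 0, "y": 0, "z": 0, "wx": 0, "wy": 0, "wz": 0},
  {"x": 0, "y": 0, "z": 0, "wx": 0, "wy": 0, "wz": 0},
], claw=1)

```text
time: 4.38
eef_pos: [0.4835, -0.032, 0.0677]
ee_rot: [2.068, 2.363, 0.002]
ft_force: [1.4, 0.1, 0.8]
width: 0.0203
finger_force: 0.8
```

```bash
python3 mv.py 0.6218 -0.0046 0.066 8.3 
```

```text
pos [ 0.4835 -0.032   0.0677] yaw 7.62 tiltz [ 0.002 -0.    -1.   ] -> 4 rows: x 0.0021 y 0.0352 z 0.0004 wz -0.0030  total x 0.0082 y 0.1408 z 0.0017 wz -0.0119
```

Request:
carry_out([
  {"x": 0, "y": 0, "z": 0, "wx": 0, "wy": 0, "wz": 0},
  {"x": 0, "y": 0, "z": 0, "wx": 0, "wy": 0, "wz": 0},
  {"x": 0, "y": 0, "z": 0, "wx": 0, "wy": 0, "wz": 0},
  {"x": 0, "y": 0, "z": 0, "wx": 0, "wy": 0, "wz": 0},
])

```text
time: 4.72
eef_pos: [0.4832, -0.0321, 0.0675]
ee_rot: [2.068, 2.364, 0.001]
ft_force: [0.7, -0.4, 5.9]
width: 0.0157
finger_force: 15.0
```

```bash
python3 mv.py 0.6218 -0.0046 0.066 8.3;python3 mv.py 0.6218 -0.0046 0.066 8.3 
```

```text
pos [ 0.4832 -0.0321  0.0675] yaw 7.63 tiltz [ 0.001 -0.    -1.   ] -> 4 rows: x 0.0021 y 0.0353 z 0.0004 wz -0.0029  total x 0.0082 y 0.1410 z 0.0015 wz -0.0117
pos [ 0.4832 -0.0321  0.0675] yaw 7.63 tiltz [ 0.001 -0.    -1.   ] -> 4 rows: x 0.0021 y 0.0353 z 0.0004 wz -0.0029  total x 0.0082 y 0.1410 z 0.0015 wz -0.0117
```

Request:
carry_out([
  {"x": 0, "y": 0.013, "z": 0, "wx": 0, "wy": 0, "wz": 0},
  {"x": 0, "y": 0.0155, "z": 0, "wx": 0, "wy": 0, "wz": 0},
  {"x": 0, "y": 0.0155, "z": 0, "wx": 0, "wy": 0, "wz": 0},
  {"x": 0.0002, "y": 0.0155, "z": 0, "wx": 0, "wy": 0, "wz": 0},
  {"x": 0.0002, "y": 0.0155, "z": 0, "wx": 0, "wy": 0, "wz": 0},
  {"x": 0.0002, "y": 0.0155, "z": 0, "wx": 0, "wy": 0, "wz": 0},
  {"x": 0.0002, "y": 0.0155, "z": 0, "wx": 0, "wy": 0, "wz": 0},
  {"x": 0.0002, "y": 0.0155, "z": 0, "wx": 0, "wy": 0, "wz": 0},
  {"x": 0, "y": 0.0155, "z": 0, "wx": 0, "wy": 0, "wz": 0},
  {"x": 0, "y": 0.004, "z": 0, "wx": 0, "wy": 0, "wz": 0},
  {"x": 0, "y": 0, "z": 0, "wx": 0, "wy": 0, "wz": 0},
  {"x": 0, "y": 0, "z": 0, "wx": 0, "wy": 0, "wz": 0},
])

```text
time: 5.72
eef_pos: [0.62, -0.0122, 0.0665]
ee_rot: [-2.066, -2.362, 0.006]
ft_force: [-9.6, -0.7, 10.2]
width: 0.0161
finger_force: 15.0
```

```bash
python3 mv.py 0.6218 -0.0046 0.066 8.3
```

```text
pos [ 0.62   -0.0122  0.0665] yaw 7.64 tiltz [-0.006 -0.    -1.   ] -> 1 rows: x 0.0073 y 0.0028 z 0.0005 wz -0.0114  total x 0.0073 y 0.0028 z 0.0005 wz -0.0114
```

Request:
carry_out([
  {"x": 0, "y": -0.001, "z": 0, "wx": 0, "wy": 0, "wz": 0},
  {"x": 0, "y": 0, "z": 0, "wx": 0, "wy": 0, "wz": 0},
  {"x": 0, "y": 0, "z": 0, "wx": 0, "wy": 0, "wz": 0},
  {"x": 0, "y": 0, "z": -0.03, "wx": 0, "wy": 0, "wz": 0},
  {"x": 0, "y": 0, "z": -0.03, "wx": 0, "wy": 0, "wz": 0},
  {"x": 0, "y": 0, "z": -0.03, "wx": 0, "wy": 0, "wz": 0},
  {"x": 0, "y": 0, "z": 0, "wx": 0, "wy": 0, "wz": 0},
], claw=0)

```text
time: 6.3
eef_pos: [0.6243, -0.0121, 0.1631]
ee_rot: [2.065, 2.359, 0.009]
ft_force: [0.5, 1.3, 0.7]
width: 0.0546
finger_force: 0.0
```

```bash
python3 mv.py 0.5144 -0.3465 0.16 8.3
```

```text
pos [ 0.6243 -0.0121  0.1631] yaw 7.61 tiltz [ 0.008 -0.    -1.   ] -> 10 rows: x -0.0316 y -0.0155 z 0.0003 wz -0.0012  total x -0.3160 y -0.1550 z 0.0031 wz -0.0121
```

Request:
carry_out([
  {"x": -0.0316, "y": -0.0155, "z": 0, "wx": 0, "wy": 0, "wz": -0.0012},
  {"x": -0.0316, "y": -0.0155, "z": 0, "wx": 0, "wy": 0, "wz": -0.0012},
  {"x": -0.0316, "y": -0.0155, "z": 0, "wx": 0, "wy": 0, "wz": -0.0012},
  {"x": -0.0316, "y": -0.0155, "z": 0, "wx": 0, "wy": 0, "wz": -0.0012},
  {"x": -0.0316, "y": -0.0155, "z": 0, "wx": 0, "wy": 0, "wz": -0.0012},
  {"x": -0.0316, "y": -0.0155, "z": 0, "wx": 0, "wy": 0, "wz": -0.0012},
  {"x": -0.0316, "y": -0.0155, "z": 0, "wx": 0, "wy": 0, "wz": -0.0012},
  {"x": -0.0316, "y": -0.0155, "z": 0, "wx": 0, "wy": 0, "wz": -0.0012},
  {"x": -0.0316, "y": -0.0155, "z": 0, "wx": 0, "wy": 0, "wz": -0.0012},
  {"x": -0.0316, "y": -0.0155, "z": 0, "wx": 0, "wy": 0, "wz": -0.0012},
  {"x": 0, "y": 0, "z": 0, "wx": 0, "wy": 0, "wz": 0},
  {"x": 0, "y": 0, "z": 0, "wx": 0, "wy": 0, "wz": 0},
])

```text
time: 7.3
eef_pos: [0.5098, -0.3496, 0.1562]
ee_rot: [-2.06, -2.371, 0.001]
ft_force: [0.3, 1.2, -0.4]
width: 0.087
finger_force: 0.0
```

```bash
cat > b.py <<'E'
from h import *
T=vision.read_camera("top");D=vision.read_camera("side")
a,b=T["image"][145:270,240:370,::-1],D["image"][170:300,220:370,::-1]
z=lambda i:cv2.resize(i,(390,390),interpolation=cv2.INTER_CUBIC)
cv2.imwrite("pics/open.png",np.hstack([z(a),z(b)]))
q=np.array([.4813,-.0251,.1445]);c,s=np.cos(q[2]),np.sin(q[2])
for p in(T,D):
  for n in("nest_oblong","nest_round","nest_corner"):
    for d in vision.mark_of(n,p)[:2]:
        X=ray(p,d["centre"],.006)[:2]-q[:2]
        print(n,np.round(d["centre"],1),"case mm",np.round([1000*(c*X[0]+s*X[1]),1000*(-s*X[0]+c*X[1])],1),round(d["confidence"],2))
E
python3 b.py; python3 mv.py 0.5144 -0.3465 0.018 8.3
```

```text
nest_oblong [283.3 226.9] case mm [ 5.  73.8] 0.61
nest_round [307.7 226.9] case mm [-6.   0.5] 0.72
nest_corner [331.7 219.9] case mm [  4.2 -74.9] 0.74
nest_corner [306.3 224.8] case mm [1.  3.7] 0.3
nest_oblong [277.3 226.4] case mm [ 1.  68.2] 0.69
nest_oblong [287.3 241.2] case mm [12.7 -1.1] 0.64
nest_round [285.  242.5] case mm [ 4.1 -3.8] 0.75
nest_corner [290.6 259.4] case mm [  0. -73.] 0.73
pos [ 0.5118 -0.346   0.1569] yaw 8.39 tiltz [ 0.  0. -1.] -> 4 rows: x -0.0002 y 0.0006 z 0.0347 wz 0.0004  total x -0.0009 y 0.0025 z 0.1389 wz 0.0015
```

View pics/open.png

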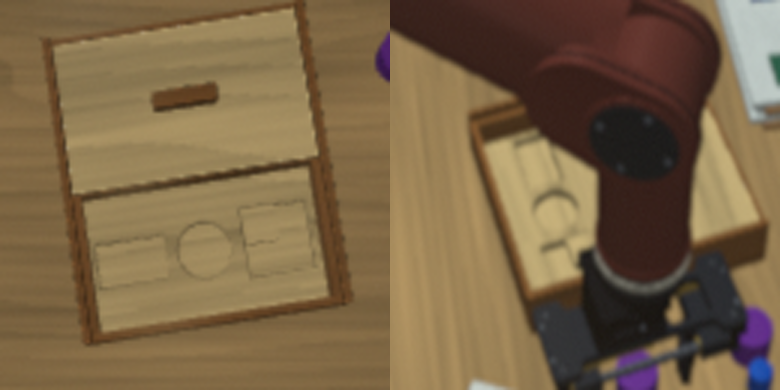

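The picture shows the cover fully back and the nests left to right as oblong, round and L. In full-image px they are about (284,229), (308,225) and (333,222). Next I refine the nests by their outlines.

```bash
cat > nest.py <<'E'
from h import *
from scipy.ndimage import map_coordinates, gaussian_filter
q=np.array([.4813,-.0251,.1445]);c,s=np.cos(q[2]),np.sin(q[2])
SH={"oblong":[(-21,-35),(21,-35),(21,35),(-21,35)],"round":[(27*np.cos(a),27*np.sin(a)) for a in np.linspace(0,6.283,40)],
"corner":[(-33,-33),(33,-33),(33,-1),(-1,-1),(-1,33),(-33,33)]}
def dense(f):
    f=np.array(f,float);o=[]
    for i in range(len(f)):
        a,b=f[i],f[(i+1)%len(f)];n=max(2,int(np.hypot(*(b-a))))
        o+=[a+(b-a)*k/n for k in range(n)]
    return np.array(o)
def run(cam,n,save=[]):
    I=sum(vision.read_camera(cam)["image"].astype(float).mean(2) for _ in range(2)); p=vision.read_camera(cam)
    g=gaussian_filter(I,.5)-gaussian_filter(I,4); g=g/g[150:260,250:350].std()
    for k,y0 in(("oblong",72),("round",0),("corner",-72)):
        f=dense(SH[k])
        def cost(d):
            u=proj(p,place(f+[d[0],d[1]],18,q)); return map_coordinates(g,[u[:,1],u[:,0]],order=1).mean()
        best=min(((cost((a,y0+b)),a,y0+b) for a in np.arange(-12,13,1.) for b in np.arange(-10,11,1.)))
        r=minimize(cost,best[1:],method="Nelder-Mead"); print(cam,k,r.x.round(1),round(r.fun,2))
if __name__=="__main__": run("top",2)
E
python3 nest.py
```

```text
top oblong [-1.  90.2] -0.76
top round [-0.8  0. ] -0.72
top corner [ -0.2 -73.3] -0.26
```

Request:
carry_out([
  {"x": 0, "y": 0.0025, "z": 0.035, "wx": 0, "wy": 0, "wz": 0},
  {"x": -0.001, "y": 0, "z": 0.035, "wx": 0, "wy": 0, "wz": 0},
  {"x": 0, "y": 0, "z": 0.034, "wx": 0, "wy": 0, "wz": 0},
  {"x": 0, "y": 0, "z": 0.025, "wx": 0, "wy": 0, "wz": 0},
  {"x": 0, "y": 0, "z": 0.01, "wx": 0, "wy": 0, "wz": 0},
  {"x": 0, "y": 0, "z": 0, "wx": 0, "wy": 0, "wz": 0},
])

```text
time: 8.35
eef_pos: [0.5125, -0.3464, 0.0153]
ee_rot: [-2.052, -2.373, 0.001]
ft_force: [-0.3, -0.3, 0.5]
width: 0.0868
finger_force: 0.0
```

Request:
carry_out([
  {"x": 0, "y": 0, "z": 0, "wx": 0, "wy": 0, "wz": 0},
  {"x": 0, "y": 0, "z": 0, "wx": 0, "wy": 0, "wz": 0},
  {"x": 0, "y": 0, "z": 0, "wx": 0, "wy": 0, "wz": 0},
  {"x": 0, "y": 0, "z": 0, "wx": 0, "wy": 0, "wz": 0},
  {"x": 0, "y": 0, "z": 0, "wx": 0, "wy": 0, "wz": 0},
  {"x": 0, "y": 0, "z": 0, "wx": 0, "wy": 0, "wz": 0},
  {"x": 0, "y": 0, "z": 0, "wx": 0, "wy": 0, "wz": 0},
  {"x": 0, "y": 0, "z": 0, "wx": 0, "wy": 0, "wz": 0},
  {"x": 0, "y": 0, "z": 0, "wx": 0, "wy": 0, "wz": 0},
  {"x": 0, "y": 0, "z": 0, "wx": 0, "wy": 0, "wz": 0},
], claw=1, squeeze=20)

```text
time: 9.18
eef_pos: [0.514, -0.3476, 0.0182]
ee_rot: [2.055, 2.376, -0.0]
ft_force: [-1.3, 0.8, 6.0]
width: 0.0476
finger_force: 20.0
```

Request:
carry_out([
  {"x": 0, "y": 0, "z": -0.015, "wx": 0, "wy": 0, "wz": 0},
  {"x": 0, "y": 0, "z": -0.03, "wx": 0, "wy": 0, "wz": 0},
  {"x": 0, "y": 0, "z": -0.035, "wx": 0, "wy": 0, "wz": 0},
  {"x": 0, "y": 0, "z": -0.025, "wx": 0, "wy": 0, "wz": 0},
  {"x": 0, "y": 0, "z": 0, "wx": 0, "wy": 0, "wz": 0},
  {"x": 0, "y": 0, "z": 0, "wx": 0, "wy": 0, "wz": 0},
])

```text
time: 9.68
eef_pos: [0.5148, -0.3479, 0.1242]
ee_rot: [2.053, 2.374, 0.001]
ft_force: [-0.5, -0.6, -0.9]
width: 0.0477
finger_force: 20.0
```

```bash
sed -i 's/np.arange(-10,11,1.)/np.arange(-5,6,1.)/' nest.py; python3 nest.py;python3 mv.py 0.4808 -0.0255 0.115 8.3 10
```

```text
top oblong [-1.  73.1] -0.3
top round [-0.9  0.1] -0.72
top corner [ -0.2 -73.3] -0.26
pos [ 0.5131 -0.347   0.1212] yaw 8.31 tiltz [-0.002  0.001 -1.   ] -> 10 rows: x 0.0323 y 0.0014 z 0.0006 wz 0.0000  total x 0.3228 y 0.0145 z 0.0062 wz 0.0001
```

Request:
carry_out([
  {"x": 0.0293, "y": 0.0013, "z": 0, "wx": 0, "wy": 0, "wz": 0},
  {"x": 0.0293, "y": 0.0013, "z": 0, "wx": 0, "wy": 0, "wz": 0},
  {"x": 0.0293, "y": 0.0013, "z": 0, "wx": 0, "wy": 0, "wz": 0},
  {"x": 0.0293, "y": 0.0013, "z": 0, "wx": 0, "wy": 0, "wz": 0},
  {"x": 0.0293, "y": 0.0013, "z": 0, "wx": 0, "wy": 0, "wz": 0},
  {"x": 0.0293, "y": 0.0013, "z": 0, "wx": 0, "wy": 0, "wz": 0},
  {"x": 0.0293, "y": 0.0013, "z": 0, "wx": 0, "wy": 0, "wz": 0},
  {"x": 0.0293, "y": 0.0013, "z": 0, "wx": 0, "wy": 0, "wz": 0},
  {"x": 0.0293, "y": 0.0013, "z": 0, "wx": 0, "wy": 0, "wz": 0},
  {"x": 0.0293, "y": 0.0013, "z": 0, "wx": 0, "wy": 0, "wz": 0},
  {"x": 0.0293, "y": 0.0013, "z": 0, "wx": 0, "wy": 0, "wz": 0},
  {"x": 0, "y": 0, "z": 0, "wx": 0, "wy": 0, "wz": 0},
])

```text
time: 10.83
eef_pos: [0.4803, -0.0202, 0.1219]
ee_rot: [-2.045, -2.381, -0.001]
ft_force: [-0.1, 0.3, -0.3]
width: 0.0474
finger_force: 20.0
```

Request:
carry_out([
  {"x": 0, "y": 0, "z": 0.012, "wx": 0, "wy": 0, "wz": 0},
  {"x": 0, "y": 0, "z": 0.024, "wx": 0, "wy": 0, "wz": 0},
  {"x": 0, "y": 0, "z": 0.022, "wx": 0, "wy": 0, "wz": 0},
  {"x": 0, "y": 0, "z": 0.008, "wx": 0, "wy": 0, "wz": 0},
  {"x": 0, "y": 0, "z": 0, "wx": 0, "wy": 0, "wz": 0},
  {"x": 0, "y": 0, "z": 0, "wx": 0, "wy": 0, "wz": 0},
])

```text
time: 11.33
eef_pos: [0.4812, -0.027, 0.0563]
ee_rot: [-2.055, -2.374, 0.001]
ft_force: [0.5, 0.3, -0.9]
width: 0.0474
finger_force: 20.0
```

```bash
cat > ck.py <<'E'
import sys;from h import *
from mv import plan
n=sys.argv[1]; x,y=map(float,sys.argv[2:4]); tz=float(sys.argv[4])
w=place([(x,y)],0,np.array([.4813,-.0251,.1445]))[0]; print(w[:2].round(4)); plan([w[0],w[1],tz],8.3)
for cam in("side","top"):
    p=vision.read_camera(cam); z=get_obs()["eef_pos"][2]-.018
    f0=SOL[n]; SOL[n]=(f0[0],z*1000,z*1000+40); m=mask(n,p,proj(p,[[w[0],w[1],z+.02]])[0],14)
    if m is None: print(cam,"none")
    else:
        r=fit(n,[p],[m],np.array([w[0],w[1],.1445])); print(cam,r[0].round(4),round(r[1],3),m.sum())
    SOL[n]=f0
E
python3 ck.py round -0.5 0 0.025
```

```text
[ 0.4808 -0.0252]
pos [ 0.4812 -0.027   0.0563] yaw 8.26 tiltz [-0.002  0.001 -1.   ] -> 1 rows: x 0.0018 y -0.0001 z 0.0313 wz -0.0007  total x 0.0018 y -0.0001 z 0.0313 wz -0.0007
side [ 0.4839 -0.0285  0.376 ] 0.215 220
top none
```

Request:
carry_out([
  {"x": 0.001, "y": 0, "z": 0.01, "wx": 0, "wy": 0, "wz": 0},
  {"x": 0, "y": 0, "z": 0.008, "wx": 0, "wy": 0, "wz": 0},
  {"x": 0, "y": 0, "z": 0.006, "wx": 0, "wy": 0, "wz": 0},
  {"x": 0, "y": 0, "z": 0.004, "wx": 0, "wy": 0, "wz": 0},
  {"x": 0, "y": 0, "z": 0.003, "wx": 0, "wy": 0, "wz": 0},
  {"x": 0, "y": 0, "z": 0.001, "wx": 0, "wy": 0, "wz": 0},
  {"x": 0, "y": 0, "z": 0, "wx": 0, "wy": 0, "wz": 0},
  {"x": 0, "y": 0, "z": 0, "wx": 0, "wy": 0, "wz": 0},
])

```text
time: 12.2
eef_pos: [0.4816, -0.0254, 0.025]
ee_rot: [2.055, 2.377, 0.0]
ft_force: [0.2, 0.4, -1.9]
width: 0.0477
finger_force: 20.0
```

Request:
carry_out([
  {"x": 0, "y": 0, "z": 0.0008, "wx": 0, "wy": 0, "wz": 0},
  {"x": 0, "y": 0, "z": 0, "wx": 0, "wy": 0, "wz": 0},
  {"x": 0, "y": 0, "z": 0, "wx": 0, "wy": 0, "wz": 0},
  {"x": 0, "y": 0, "z": 0, "wx": 0, "wy": 0, "wz": 0},
], claw=0.25)

```text
time: 12.53
eef_pos: [0.4816, -0.0255, 0.0243]
ee_rot: [2.055, 2.376, 0.0]
ft_force: [0.0, 0.3, 0.2]
width: 0.063
finger_force: 0.0
```

Request:
carry_out([
  {"x": 0, "y": 0, "z": -0.02, "wx": 0, "wy": 0, "wz": 0},
  {"x": 0, "y": 0, "z": -0.035, "wx": 0, "wy": 0, "wz": 0},
  {"x": 0, "y": 0, "z": -0.035, "wx": 0, "wy": 0, "wz": 0},
  {"x": 0, "y": 0, "z": -0.01, "wx": 0, "wy": 0, "wz": 0},
  {"x": 0, "y": 0, "z": 0, "wx": 0, "wy": 0, "wz": 0},
  {"x": 0, "y": 0, "z": 0, "wx": 0, "wy": 0, "wz": 0},
])

```text
time: 13.03
eef_pos: [0.4817, -0.0257, 0.1243]
ee_rot: [2.054, 2.375, 0.001]
ft_force: [-0.6, -0.9, -0.5]
width: 0.0656
finger_force: 0.0
```

```bash
python3 mv.py 0.5986 0.2952 0.12 -7 11
```

```text
pos [ 0.4817 -0.0257  0.1243] yaw 8.29 tiltz [ 0.001 -0.001 -1.   ] -> 11 rows: x 0.0290 y 0.0113 z 0.0004 wz 0.0243  total x 0.3190 y 0.1247 z 0.0043 wz 0.2668
```

Request:
carry_out([
  {"x": 0.029, "y": 0.0113, "z": 0, "wx": 0, "wy": 0, "wz": 0.0243},
  {"x": 0.029, "y": 0.0113, "z": 0, "wx": 0, "wy": 0, "wz": 0.0243},
  {"x": 0.029, "y": 0.0113, "z": 0, "wx": 0, "wy": 0, "wz": 0.0243},
  {"x": 0.029, "y": 0.0113, "z": 0, "wx": 0, "wy": 0, "wz": 0.0243},
  {"x": 0.029, "y": 0.0113, "z": 0, "wx": 0, "wy": 0, "wz": 0.0243},
  {"x": 0.029, "y": 0.0113, "z": 0, "wx": 0, "wy": 0, "wz": 0.0243},
  {"x": 0.029, "y": 0.0113, "z": 0, "wx": 0, "wy": 0, "wz": 0.0243},
  {"x": 0.029, "y": 0.0113, "z": 0, "wx": 0, "wy": 0, "wz": 0.0243},
  {"x": 0.029, "y": 0.0113, "z": 0, "wx": 0, "wy": 0, "wz": 0.0243},
  {"x": 0.029, "y": 0.0113, "z": 0, "wx": 0, "wy": 0, "wz": 0.0243},
  {"x": 0.029, "y": 0.0113, "z": 0, "wx": 0, "wy": 0, "wz": 0.0243},
  {"x": 0, "y": 0, "z": 0, "wx": 0, "wy": 0, "wz": 0},
])

```text
time: 14.03
eef_pos: [0.5969, 0.3015, 0.1212]
ee_rot: [-2.346, -2.083, 0.001]
ft_force: [-1.3, -0.2, -0.2]
width: 0.065
finger_force: 0.0
```

Request:
carry_out([
  {"x": 0, "y": 0, "z": 0, "wx": 0, "wy": 0, "wz": 0},
  {"x": 0, "y": 0, "z": 0, "wx": 0, "wy": 0, "wz": 0},
  {"x": 0, "y": 0, "z": 0, "wx": 0, "wy": 0, "wz": 0},
])

```text
time: 14.28
eef_pos: [0.5975, 0.2938, 0.1229]
ee_rot: [2.354, 2.08, -0.003]
ft_force: [0.2, -0.0, -0.8]
width: 0.0652
finger_force: 0.0
```

```bash
python3 mv.py 0.5986 0.2952 0.018 -7; python3 - <<'E'
from h import *
T=vision.read_camera("top");D=vision.read_camera("side")
q=np.array([.4813,-.0251,.1445]);c,s=np.cos(q[2]),np.sin(q[2])
for p,n in((T,"top"),(D,"side")):
    a=np.array([.4808,-.0252,0]);m=None
    f0=SOL["round"];SOL["round"]=(f0[0],6,46)
    L=[(np.round(d["centre"],1),d) for d in vision.cut_out("round",p)]
    e=proj(p,[[.4808,-.0252,.03]])[0]; m=mask("round",p,e,12)
    if m is None: print(n,"none",e,[l[0] for l in L]); continue
    r=fit("round",[p],[m],a); X=r[0][:2]-q[:2]
    print(n,r[0].round(4),round(r[1],3),m.sum(),np.round([1000*(c*X[0]+s*X[1]),1000*(-s*X[0]+c*X[1])],1)); SOL["round"]=f0
E
python3 nest.py
```

```text
pos [0.5975 0.2938 0.1229] yaw -7.06 tiltz [-0.001 -0.001 -1.   ] -> 3 rows: x 0.0005 y 0.0003 z 0.0350 wz -0.0004  total x 0.0015 y 0.0009 z 0.1049 wz -0.0011
top [ 0.4831 -0.0242  0.03  ] 0.1 202 [1.9 0.7]
side [ 0.4837 -0.0226  0.0992] 0.07 244 [2.8 2.1]
top oblong [-0.7 59.6] -0.37
top round [ 4.2 -0.8] -0.7
top corner [ -0.2 -73.3] -0.25
```

Request:
carry_out([
  {"x": 0.001, "y": 0.001, "z": 0.035, "wx": 0, "wy": 0, "wz": 0},
  {"x": 0, "y": 0, "z": 0.035, "wx": 0, "wy": 0, "wz": 0},
  {"x": 0, "y": 0, "z": 0.025, "wx": 0, "wy": 0, "wz": 0},
  {"x": 0, "y": 0, "z": 0.01, "wx": 0, "wy": 0, "wz": 0},
  {"x": 0, "y": 0, "z": 0, "wx": 0, "wy": 0, "wz": 0},
  {"x": 0, "y": 0, "z": 0, "wx": 0, "wy": 0, "wz": 0},
])

```text
time: 15.23
eef_pos: [0.5993, 0.2967, 0.0199]
ee_rot: [-2.353, -2.081, -0.001]
ft_force: [0.7, -0.1, 0.5]
width: 0.0653
finger_force: 0.0
```

Request:
carry_out([
  {"x": 0, "y": 0, "z": 0, "wx": 0, "wy": 0, "wz": 0},
  {"x": 0, "y": 0, "z": 0, "wx": 0, "wy": 0, "wz": 0},
  {"x": 0, "y": 0, "z": 0, "wx": 0, "wy": 0, "wz": 0},
  {"x": 0, "y": 0, "z": 0, "wx": 0, "wy": 0, "wz": 0},
  {"x": 0, "y": 0, "z": 0, "wx": 0, "wy": 0, "wz": 0},
  {"x": 0, "y": 0, "z": 0, "wx": 0, "wy": 0, "wz": 0},
  {"x": 0, "y": 0, "z": 0, "wx": 0, "wy": 0, "wz": 0},
  {"x": 0, "y": 0, "z": 0, "wx": 0, "wy": 0, "wz": 0},
], claw=1, squeeze=20)

```text
time: 15.9
eef_pos: [0.599, 0.2964, 0.0195]
ee_rot: [2.353, 2.082, 0.0]
ft_force: [-2.5, -1.1, 5.1]
width: 0.036
finger_force: 20.0
```

Request:
carry_out([
  {"x": 0, "y": 0, "z": -0.015, "wx": 0, "wy": 0, "wz": 0},
  {"x": 0, "y": 0, "z": -0.03, "wx": 0, "wy": 0, "wz": 0},
  {"x": 0, "y": 0, "z": -0.035, "wx": 0, "wy": 0, "wz": 0},
  {"x": 0, "y": 0, "z": -0.025, "wx": 0, "wy": 0, "wz": 0},
  {"x": 0, "y": 0, "z": 0, "wx": 0, "wy": 0, "wz": 0},
  {"x": 0, "y": 0, "z": 0, "wx": 0, "wy": 0, "wz": 0},
  {"x": 0, "y": 0, "z": 0, "wx": 0, "wy": 0, "wz": 0},
])

```text
time: 16.48
eef_pos: [0.5988, 0.2959, 0.1238]
ee_rot: [2.353, 2.081, -0.001]
ft_force: [-0.1, -0.3, -2.1]
width: 0.036
finger_force: 20.0
```

```bash
cat > held.py <<'E'
# pose of held model relative to tool
import sys; from h import *; from mv import cur
n=sys.argv[1]; zb=float(sys.argv[2]); p0,M=cur(); th=np.arctan2(M[1,1],M[0,1]); z=(p0[2]-zb)*1000
SOL[n]=(SOL[n][0],z,z+40); r0=[p0[0],p0[1],float(sys.argv[3]) if len(sys.argv)>3 else th]
for cam in("side","top"):
    p=vision.read_camera(cam); m=mask(n,p,proj(p,[[r0[0],r0[1],z/1000+.02]])[0],20)
    if m is None: print(cam,"none"); continue
    r,c=fit(n,[p],[m],np.array(r0)); d=r[:2]-p0[:2]
    print(cam,"tool x,y mm",np.round([1000*(-np.sin(th)*d[0]+np.cos(th)*d[1]),1000*(np.cos(th)*d[0]+np.sin(th)*d[1])],1),"yaw",np.degrees(r[2]).round(1),"tool",np.degrees(th).round(1),round(c,3),m.sum())
E
python3 held.py oblong 0.018
python3 - <<'E'
from h import *
w=place([(-.5,73)],0,np.array([.4813,-.0251,.1445]))[0];print(w)
from mv import plan
plan([w[0],w[1],.115],8.3,9)
E
```

```text
side tool x,y mm [-1.8  3.2] yaw -8.9 tool -7.0 0.04 220
top none
[0.47029338 0.0470672  0.        ]
pos [0.5984 0.2958 0.1227] yaw -7.00 tiltz [-0.002 -0.001 -1.   ] -> 9 rows: x -0.0278 y -0.0142 z 0.0009 wz -0.0297  total x -0.2500 y -0.1276 z 0.0077 wz -0.2671
```

Request:
carry_out([
  {"x": -0.0277, "y": -0.0142, "z": 0, "wx": 0, "wy": 0, "wz": -0.0297},
  {"x": -0.0277, "y": -0.0142, "z": 0, "wx": 0, "wy": 0, "wz": -0.0297},
  {"x": -0.0277, "y": -0.0142, "z": 0, "wx": 0, "wy": 0, "wz": -0.0297},
  {"x": -0.0277, "y": -0.0142, "z": 0, "wx": 0, "wy": 0, "wz": -0.0297},
  {"x": -0.0277, "y": -0.0142, "z": 0, "wx": 0, "wy": 0, "wz": -0.0297},
  {"x": -0.0277, "y": -0.0142, "z": 0, "wx": 0, "wy": 0, "wz": -0.0297},
  {"x": -0.0277, "y": -0.0142, "z": 0, "wx": 0, "wy": 0, "wz": -0.0297},
  {"x": -0.0277, "y": -0.0142, "z": 0, "wx": 0, "wy": 0, "wz": -0.0297},
  {"x": -0.0277, "y": -0.0142, "z": 0, "wx": 0, "wy": 0, "wz": -0.0297},
  {"x": 0, "y": 0, "z": 0, "wx": 0, "wy": 0, "wz": 0},
  {"x": 0, "y": 0, "z": 0, "wx": 0, "wy": 0, "wz": 0},
  {"x": 0, "y": 0, "z": 0, "wx": 0, "wy": 0, "wz": 0},
])

```text
time: 17.68
eef_pos: [0.4708, 0.0486, 0.124]
ee_rot: [-2.055, -2.376, -0.0]
ft_force: [-0.2, -0.0, -1.7]
width: 0.0356
finger_force: 20.0
```

Request:
carry_out([
  {"x": 0, "y": 0, "z": 0.012, "wx": 0, "wy": 0, "wz": 0},
  {"x": 0, "y": 0, "z": 0.024, "wx": 0, "wy": 0, "wz": 0},
  {"x": 0, "y": 0, "z": 0.022, "wx": 0, "wy": 0, "wz": 0},
  {"x": 0, "y": 0, "z": 0.008, "wx": 0, "wy": 0, "wz": 0},
  {"x": 0, "y": 0, "z": 0, "wx": 0, "wy": 0, "wz": 0},
  {"x": 0, "y": 0, "z": 0, "wx": 0, "wy": 0, "wz": 0},
  {"x": 0, "y": 0, "z": 0, "wx": 0, "wy": 0, "wz": 0},
])

```text
time: 18.27
eef_pos: [0.4715, 0.0489, 0.0589]
ee_rot: [2.053, 2.377, 0.002]
ft_force: [0.6, 0.6, -0.7]
width: 0.0356
finger_force: 20.0
```

```bash
python3 - <<'E'
from h import *
w=place([(-.5,73.9)],0,np.array([.4813,-.0251,.1445]))[0];print(w)
from mv import plan
plan([w[0],w[1],.0255],8.3)
D=vision.read_camera("side"); cv2.imwrite("pics/hov.png",cv2.resize(D["image"][170:290,230:350,::-1],(600,600),interpolation=cv2.INTER_CUBIC))
E
```

```text
[0.47016378 0.04795782 0.        ]
pos [0.4715 0.0489 0.0589] yaw 8.35 tiltz [ 0.001  0.    -1.   ] -> 1 rows: x -0.0007 y -0.0014 z 0.0334 wz 0.0009  total x -0.0007 y -0.0014 z 0.0334 wz 0.0009
```

View pics/hov.png

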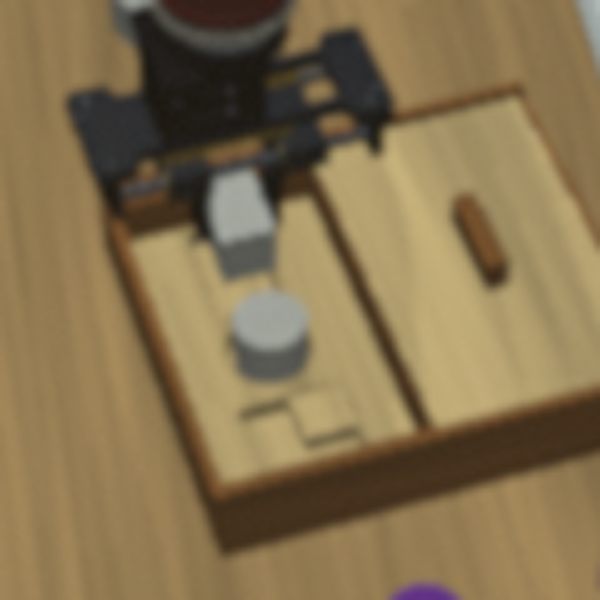

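The side view shows the round standing in its nest and the oblong held squarely above the far nest. I lower it now.

Request:
carry_out([
  {"x": -0.0005, "y": -0.0008, "z": 0.01, "wx": 0, "wy": 0, "wz": 0},
  {"x": 0, "y": 0, "z": 0.008, "wx": 0, "wy": 0, "wz": 0},
  {"x": 0, "y": 0, "z": 0.006, "wx": 0, "wy": 0, "wz": 0},
  {"x": 0, "y": 0, "z": 0.004, "wx": 0, "wy": 0, "wz": 0},
  {"x": 0, "y": 0, "z": 0.003, "wx": 0, "wy": 0, "wz": 0},
  {"x": 0, "y": 0, "z": 0.0015, "wx": 0, "wy": 0, "wz": 0},
  {"x": 0, "y": 0, "z": 0, "wx": 0, "wy": 0, "wz": 0},
  {"x": 0, "y": 0, "z": 0, "wx": 0, "wy": 0, "wz": 0},
])

```text
time: 18.98
eef_pos: [0.4701, 0.0476, 0.0256]
ee_rot: [2.055, 2.377, 0.0]
ft_force: [-1.4, 0.2, -1.0]
width: 0.0359
finger_force: 20.0
```

Request:
carry_out([
  {"x": 0, "y": 0, "z": 0, "wx": 0, "wy": 0, "wz": 0},
  {"x": 0, "y": 0, "z": 0, "wx": 0, "wy": 0, "wz": 0},
  {"x": 0, "y": 0, "z": 0, "wx": 0, "wy": 0, "wz": 0},
  {"x": 0, "y": 0, "z": 0, "wx": 0, "wy": 0, "wz": 0},
], claw=0.35)

```text
time: 19.32
eef_pos: [0.4701, 0.0476, 0.0257]
ee_rot: [2.055, 2.376, 0.0]
ft_force: [0.8, 0.3, 0.7]
width: 0.0531
finger_force: 0.0
```

Request:
carry_out([
  {"x": 0, "y": 0, "z": -0.02, "wx": 0, "wy": 0, "wz": 0},
  {"x": 0, "y": 0, "z": -0.035, "wx": 0, "wy": 0, "wz": 0},
  {"x": 0, "y": 0, "z": -0.035, "wx": 0, "wy": 0, "wz": 0},
  {"x": 0, "y": 0, "z": -0.01, "wx": 0, "wy": 0, "wz": 0},
  {"x": 0, "y": 0, "z": 0, "wx": 0, "wy": 0, "wz": 0},
  {"x": 0, "y": 0, "z": 0, "wx": 0, "wy": 0, "wz": 0},
], claw=0)

```text
time: 19.82
eef_pos: [0.4703, 0.0474, 0.1257]
ee_rot: [2.054, 2.375, 0.001]
ft_force: [-0.4, 0.4, -0.8]
width: 0.0845
finger_force: 0.0
```

```bash
python3 - <<'E'
from h import *; from mv import plan
q=np.array([.4617,.2875,.495]); w=place([(0,-14)],0,q)[0]; print(w,np.degrees(q[2]))
plan([w[0],w[1],.12],np.degrees(q[2]),10)
E
```

```text
[0.46835044 0.27518044 0.        ] 28.36141085897575
pos [0.4703 0.0474 0.1257] yaw 8.29 tiltz [ 0.001 -0.    -1.   ] -> 10 rows: x 0.0219 y 0.0066 z 0.0006 wz -0.0350  total x 0.2192 y 0.0663 z 0.0057 wz -0.3504
```

Request:
carry_out([
  {"x": 0.0217, "y": 0.0067, "z": 0, "wx": 0, "wy": 0, "wz": -0.035},
  {"x": 0.0217, "y": 0.0067, "z": 0, "wx": 0, "wy": 0, "wz": -0.035},
  {"x": 0.0217, "y": 0.0067, "z": 0, "wx": 0, "wy": 0, "wz": -0.035},
  {"x": 0.0217, "y": 0.0067, "z": 0, "wx": 0, "wy": 0, "wz": -0.035},
  {"x": 0.0217, "y": 0.0067, "z": 0, "wx": 0, "wy": 0, "wz": -0.035},
  {"x": 0.0217, "y": 0.0067, "z": 0, "wx": 0, "wy": 0, "wz": -0.035},
  {"x": 0.0217, "y": 0.0067, "z": 0, "wx": 0, "wy": 0, "wz": -0.035},
  {"x": 0.0217, "y": 0.0067, "z": 0, "wx": 0, "wy": 0, "wz": -0.035},
  {"x": 0.0217, "y": 0.0067, "z": 0, "wx": 0, "wy": 0, "wz": -0.035},
  {"x": 0.0217, "y": 0.0067, "z": 0, "wx": 0, "wy": 0, "wz": -0.035},
  {"x": 0, "y": 0, "z": 0, "wx": 0, "wy": 0, "wz": 0},
  {"x": 0, "y": 0, "z": 0, "wx": 0, "wy": 0, "wz": 0},
])

```text
time: 20.82
eef_pos: [0.4678, 0.2744, 0.1238]
ee_rot: [-1.605, -2.698, 0.003]
ft_force: [-0.3, -0.6, -0.7]
width: 0.087
finger_force: 0.0
```

Request:
carry_out([
  {"x": 0, "y": 0, "z": 0, "wx": 0, "wy": 0, "wz": 0},
  {"x": 0, "y": 0, "z": 0, "wx": 0, "wy": 0, "wz": 0},
])

```text
time: 20.98
eef_pos: [0.4693, 0.2721, 0.1246]
ee_rot: [-1.612, -2.696, 0.002]
ft_force: [-0.2, -0.4, 0.4]
width: 0.0869
finger_force: 0.0
```

```bash
python3 mv.py 0.4693 0.2734 0.0195 28.4
python3 - <<'E'
from h import *
q=np.array([.4813,-.0251,.1445]);c,s=np.cos(q[2]),np.sin(q[2]);f0=dict(SOL)
for cam in("top","side"):
  p=vision.read_camera(cam)
  for n,y in(("round",0),("oblong",.073)):
    a=place([(0,1000*y)],30,q)[0]; m=mask(n,p,proj(p,[a])[0],12); SOL[n]=(f0[n][0],18,46)
    if m is None: print(cam,n,"none"); continue
    r,k=fit(n,[p],[m],np.array([a[0],a[1],.1445])); X=r[:2]-q[:2]
    print(cam,n,np.round([1000*(c*X[0]+s*X[1]),1000*(-s*X[0]+c*X[1])],1),r[2].round(3),round(k,3),m.sum())
E
```

```text
pos [0.4693 0.2721 0.1246] yaw 28.26 tiltz [-0.001 -0.001 -1.   ] -> 3 rows: x 0.0004 y 0.0002 z 0.0350 wz -0.0008  total x 0.0012 y 0.0006 z 0.1051 wz -0.0025
top round [1.4 0.1] 0.186 0.081 200
top oblong [-0.8 72.8] 0.125 0.047 273
side round [ 2.2 -4.7] 0.27 0.031 244
side oblong [-0.5 71.9] 0.126 0.065 246
```

Request:
carry_out([
  {"x": 0.001, "y": 0.0005, "z": 0.035, "wx": 0, "wy": 0, "wz": 0},
  {"x": 0, "y": 0, "z": 0.035, "wx": 0, "wy": 0, "wz": 0},
  {"x": 0, "y": 0, "z": 0.026, "wx": 0, "wy": 0, "wz": 0},
  {"x": 0, "y": 0, "z": 0.01, "wx": 0, "wy": 0, "wz": 0},
  {"x": 0, "y": 0, "z": 0, "wx": 0, "wy": 0, "wz": 0},
  {"x": 0, "y": 0, "z": 0, "wx": 0, "wy": 0, "wz": 0},
])

```text
time: 21.78
eef_pos: [0.4695, 0.275, 0.0203]
ee_rot: [-1.609, -2.698, -0.001]
ft_force: [0.7, -0.2, 0.3]
width: 0.0869
finger_force: 0.0
```

Request:
carry_out([
  {"x": 0, "y": 0, "z": 0, "wx": 0, "wy": 0, "wz": 0},
  {"x": 0, "y": 0, "z": 0, "wx": 0, "wy": 0, "wz": 0},
  {"x": 0, "y": 0, "z": 0, "wx": 0, "wy": 0, "wz": 0},
  {"x": 0, "y": 0, "z": 0, "wx": 0, "wy": 0, "wz": 0},
  {"x": 0, "y": 0, "z": 0, "wx": 0, "wy": 0, "wz": 0},
  {"x": 0, "y": 0, "z": 0, "wx": 0, "wy": 0, "wz": 0},
  {"x": 0, "y": 0, "z": 0, "wx": 0, "wy": 0, "wz": 0},
  {"x": 0, "y": 0, "z": 0, "wx": 0, "wy": 0, "wz": 0},
], claw=1, squeeze=30)

```text
time: 22.45
eef_pos: [0.4695, 0.2746, 0.0201]
ee_rot: [1.609, 2.697, 0.0]
ft_force: [-2.8, -1.2, 6.2]
width: 0.0598
finger_force: 30.0
```

Request:
carry_out([
  {"x": 0, "y": 0, "z": -0.015, "wx": 0, "wy": 0, "wz": 0},
  {"x": 0, "y": 0, "z": -0.03, "wx": 0, "wy": 0, "wz": 0},
  {"x": 0, "y": 0, "z": -0.035, "wx": 0, "wy": 0, "wz": 0},
  {"x": 0, "y": 0, "z": -0.025, "wx": 0, "wy": 0, "wz": 0},
  {"x": 0, "y": 0, "z": 0, "wx": 0, "wy": 0, "wz": 0},
  {"x": 0, "y": 0, "z": 0, "wx": 0, "wy": 0, "wz": 0},
  {"x": 0, "y": 0, "z": 0, "wx": 0, "wy": 0, "wz": 0},
])

```text
time: 23.03
eef_pos: [0.4689, 0.2741, 0.1237]
ee_rot: [-1.61, -2.698, 0.001]
ft_force: [0.0, 0.5, -1.7]
width: 0.0597
finger_force: 30.0
```

```bash
python3 held.py corner 0.0185
python3 - <<'E'
from h import *
from mv import plan
w=place([(-.5,-89)],0,np.array([.4813,-.0251,.1445]))[0];print(w)
plan([w[0],w[1],.125],8.3,11)
D=vision.read_camera("side"); cv2.imwrite("pics/heldL.png",cv2.resize(D["image"][110:210,220:320,::-1],(600,600),interpolation=cv2.INTER_CUBIC))
E
```

```text
side tool x,y mm [10.5  3.6] yaw 5.9 tool 28.3 0.614 217
top none
[ 0.493621   -0.11324444  0.        ]
pos [0.4686 0.2742 0.1233] yaw 28.37 tiltz [-0.002 -0.001 -1.   ] -> 11 rows: x -0.0342 y -0.0095 z -0.0002 wz 0.0318  total x -0.3760 y -0.1046 z -0.0017 wz 0.3502
```

View pics/heldL.png

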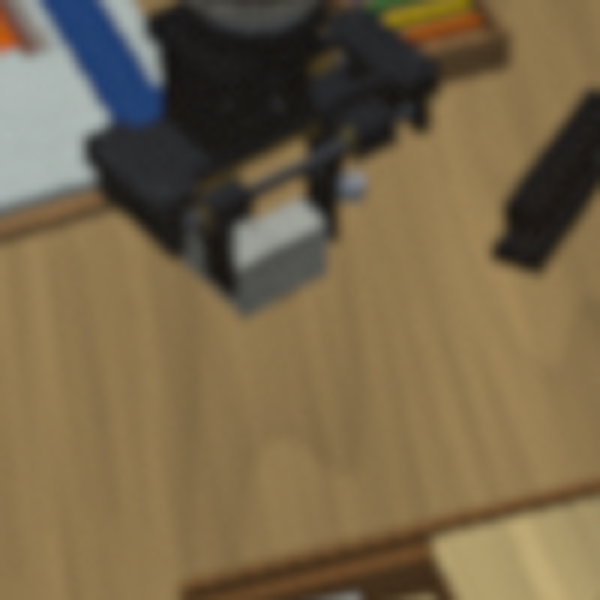

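The L is held level, with its outer faces between the pads. I carry it to its nest.

Request:
carry_out([
  {"x": -0.0341, "y": -0.0095, "z": 0, "wx": 0, "wy": 0, "wz": 0.0318},
  {"x": -0.0341, "y": -0.0095, "z": 0, "wx": 0, "wy": 0, "wz": 0.0318},
  {"x": -0.0341, "y": -0.0095, "z": 0, "wx": 0, "wy": 0, "wz": 0.0318},
  {"x": -0.0341, "y": -0.0095, "z": 0, "wx": 0, "wy": 0, "wz": 0.0318},
  {"x": -0.0341, "y": -0.0095, "z": 0, "wx": 0, "wy": 0, "wz": 0.0318},
  {"x": -0.0341, "y": -0.0095, "z": 0, "wx": 0, "wy": 0, "wz": 0.0318},
  {"x": -0.0341, "y": -0.0095, "z": 0, "wx": 0, "wy": 0, "wz": 0.0318},
  {"x": -0.0341, "y": -0.0095, "z": 0, "wx": 0, "wy": 0, "wz": 0.0318},
  {"x": -0.0341, "y": -0.0095, "z": 0, "wx": 0, "wy": 0, "wz": 0.0318},
  {"x": -0.0341, "y": -0.0095, "z": 0, "wx": 0, "wy": 0, "wz": 0.0318},
  {"x": -0.0341, "y": -0.0095, "z": 0, "wx": 0, "wy": 0, "wz": 0.0318},
  {"x": 0, "y": 0, "z": 0, "wx": 0, "wy": 0, "wz": 0},
])

```text
time: 24.28
eef_pos: [0.4926, -0.1199, 0.1238]
ee_rot: [2.067, 2.365, -0.005]
ft_force: [-1.2, -0.7, -1.7]
width: 0.0597
finger_force: 30.0
```

Request:
carry_out([
  {"x": 0, "y": 0, "z": 0, "wx": 0, "wy": 0, "wz": 0},
  {"x": 0, "y": 0, "z": 0.012, "wx": 0, "wy": 0, "wz": 0},
  {"x": 0, "y": 0, "z": 0.024, "wx": 0, "wy": 0, "wz": 0},
  {"x": 0, "y": 0, "z": 0.022, "wx": 0, "wy": 0, "wz": 0},
  {"x": 0, "y": 0, "z": 0.006, "wx": 0, "wy": 0, "wz": 0},
  {"x": 0, "y": 0, "z": 0, "wx": 0, "wy": 0, "wz": 0},
  {"x": 0, "y": 0, "z": 0, "wx": 0, "wy": 0, "wz": 0},
  {"x": 0, "y": 0, "z": 0, "wx": 0, "wy": 0, "wz": 0},
])

```text
time: 24.95
eef_pos: [0.495, -0.1114, 0.0615]
ee_rot: [2.053, 2.377, 0.001]
ft_force: [-0.0, 0.8, -0.8]
width: 0.0598
finger_force: 30.0
```

```bash
python3 mv.py .4935 -.1122 .0262 8.3
```

```text
pos [ 0.495  -0.1114  0.0615] yaw 8.38 tiltz [ 0.001 -0.    -1.   ] -> 1 rows: x -0.0005 y -0.0016 z 0.0353 wz 0.0014  total x -0.0005 y -0.0016 z 0.0353 wz 0.0014
```

Request:
carry_out([
  {"x": -0.0005, "y": -0.0012, "z": 0.012, "wx": 0, "wy": 0, "wz": 0.001},
  {"x": 0, "y": 0, "z": 0.009, "wx": 0, "wy": 0, "wz": 0},
  {"x": 0, "y": 0, "z": 0.005, "wx": 0, "wy": 0, "wz": 0},
  {"x": 0, "y": 0, "z": 0.002, "wx": 0, "wy": 0, "wz": 0},
  {"x": 0, "y": 0, "z": 0, "wx": 0, "wy": 0, "wz": 0},
  {"x": 0, "y": 0, "z": 0, "wx": 0, "wy": 0, "wz": 0},
])

```text
time: 25.45
eef_pos: [0.493, -0.1126, 0.0325]
ee_rot: [-2.055, -2.375, -0.0]
ft_force: [0.4, 0.3, 0.1]
width: 0.0595
finger_force: 30.0
```

Its underside is now at about 12.5 mm, so it is in the nest with no contact force.

Request:
carry_out([
  {"x": 0, "y": 0, "z": 0.003, "wx": 0, "wy": 0, "wz": 0},
  {"x": 0, "y": 0, "z": 0.002, "wx": 0, "wy": 0, "wz": 0},
  {"x": 0, "y": 0, "z": 0.0012, "wx": 0, "wy": 0, "wz": 0},
  {"x": 0, "y": 0, "z": 0, "wx": 0, "wy": 0, "wz": 0},
  {"x": 0, "y": 0, "z": 0, "wx": 0, "wy": 0, "wz": 0},
])

```text
time: 25.87
eef_pos: [0.493, -0.1126, 0.0264]
ee_rot: [-2.056, -2.376, -0.0]
ft_force: [1.3, -0.2, -0.4]
width: 0.0597
finger_force: 30.0
```

Request:
carry_out([
  {"x": 0, "y": 0, "z": 0, "wx": 0, "wy": 0, "wz": 0},
  {"x": 0, "y": 0, "z": 0, "wx": 0, "wy": 0, "wz": 0},
  {"x": 0, "y": 0, "z": 0, "wx": 0, "wy": 0, "wz": 0},
  {"x": 0, "y": 0, "z": 0, "wx": 0, "wy": 0, "wz": 0},
], claw=0.14)

```text
time: 26.2
eef_pos: [0.4931, -0.1127, 0.0265]
ee_rot: [2.056, 2.375, 0.0]
ft_force: [0.9, 0.1, 1.1]
width: 0.0734
finger_force: 0.0
```

Request:
carry_out([
  {"x": 0, "y": 0, "z": -0.02, "wx": 0, "wy": 0, "wz": 0},
  {"x": 0, "y": 0, "z": -0.035, "wx": 0, "wy": 0, "wz": 0},
  {"x": 0, "y": 0, "z": -0.035, "wx": 0, "wy": 0, "wz": 0},
  {"x": 0, "y": 0, "z": -0.03, "wx": 0, "wy": 0, "wz": 0},
  {"x": 0, "y": 0.03, "z": -0.01, "wx": 0, "wy": 0, "wz": 0},
  {"x": 0.02, "y": 0.035, "z": 0, "wx": 0, "wy": 0, "wz": 0},
  {"x": 0.03, "y": 0.035, "z": 0, "wx": 0, "wy": 0, "wz": 0},
  {"x": 0.03, "y": 0.03, "z": 0, "wx": 0, "wy": 0, "wz": 0},
  {"x": 0, "y": 0, "z": 0, "wx": 0, "wy": 0, "wz": 0},
  {"x": 0, "y": 0, "z": 0, "wx": 0, "wy": 0, "wz": 0},
  {"x": 0, "y": 0, "z": 0, "wx": 0, "wy": 0, "wz": 0},
], claw=0.4)

```text
time: 27.12
eef_pos: [0.6066, -0.0188, 0.156]
ee_rot: [-2.054, -2.376, 0.001]
ft_force: [-0.2, -1.0, -0.4]
width: 0.052
finger_force: 0.0
```

```bash
python3 mv.py .62 -.0122 .0665 8.3
python3 - <<'E'
from h import *
D=vision.read_camera("side"); cv2.imwrite("pics/seat.png",cv2.resize(D["image"][180:300,220:360,::-1],(700,600),interpolation=cv2.INTER_CUBIC))
E
```

```text
pos [ 0.6066 -0.0188  0.156 ] yaw 8.30 tiltz [-0.001 -0.    -1.   ] -> 3 rows: x 0.0015 y 0.0047 z 0.0298 wz -0.0000  total x 0.0046 y 0.0142 z 0.0895 wz -0.0000
```

View pics/seat.png

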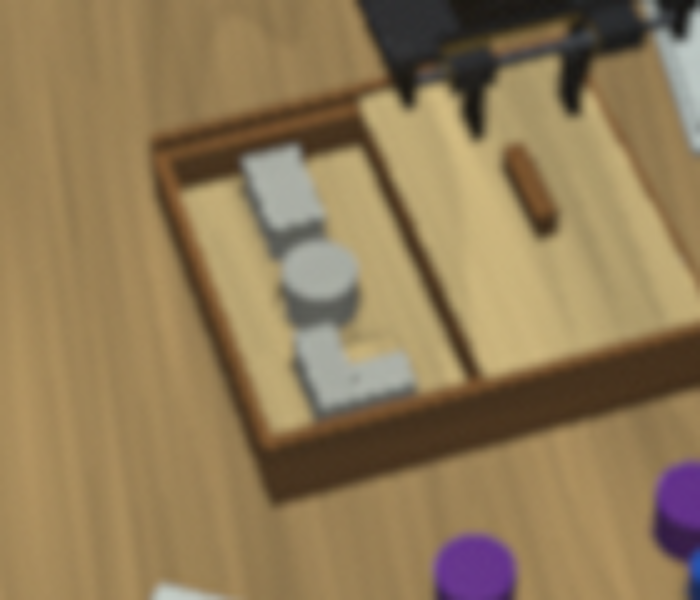

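All three models sit in their nests and look level. Next I grip the bar and shut the cover.

Request:
carry_out([
  {"x": 0.0045, "y": 0.014, "z": 0.02, "wx": 0, "wy": 0, "wz": 0},
  {"x": 0, "y": 0, "z": 0.03, "wx": 0, "wy": 0, "wz": 0},
  {"x": 0, "y": 0, "z": 0.028, "wx": 0, "wy": 0, "wz": 0},
  {"x": 0, "y": 0, "z": 0.01, "wx": 0, "wy": 0, "wz": 0},
  {"x": 0, "y": 0, "z": 0, "wx": 0, "wy": 0, "wz": 0},
  {"x": 0, "y": 0, "z": 0, "wx": 0, "wy": 0, "wz": 0},
])

```text
time: 27.67
eef_pos: [0.6199, -0.0133, 0.0691]
ee_rot: [2.057, 2.374, -0.0]
ft_force: [0.3, 0.7, 0.1]
width: 0.0523
finger_force: 0.0
```

Request:
carry_out([
  {"x": 0, "y": 0, "z": 0, "wx": 0, "wy": 0, "wz": 0},
  {"x": 0, "y": 0, "z": 0, "wx": 0, "wy": 0, "wz": 0},
  {"x": 0, "y": 0, "z": 0, "wx": 0, "wy": 0, "wz": 0},
  {"x": 0, "y": 0, "z": 0, "wx": 0, "wy": 0, "wz": 0},
  {"x": 0, "y": 0, "z": 0, "wx": 0, "wy": 0, "wz": 0},
  {"x": 0, "y": 0, "z": 0, "wx": 0, "wy": 0, "wz": 0},
  {"x": 0, "y": 0, "z": 0, "wx": 0, "wy": 0, "wz": 0},
  {"x": 0, "y": 0, "z": 0, "wx": 0, "wy": 0, "wz": 0},
  {"x": 0, "y": 0, "z": 0, "wx": 0, "wy": 0, "wz": 0},
  {"x": 0, "y": 0, "z": 0, "wx": 0, "wy": 0, "wz": 0},
], claw=1, squeeze=15)

```text
time: 28.5
eef_pos: [0.62, -0.0123, 0.0685]
ee_rot: [-2.056, -2.376, 0.0]
ft_force: [-2.3, -0.1, 2.9]
width: 0.0159
finger_force: 15.0
```

Request:
carry_out([
  {"x": 0, "y": -0.012, "z": 0, "wx": 0, "wy": 0, "wz": 0},
  {"x": 0, "y": -0.014, "z": 0, "wx": 0, "wy": 0, "wz": 0},
  {"x": 0, "y": -0.014, "z": 0, "wx": 0, "wy": 0, "wz": 0},
  {"x": 0, "y": -0.014, "z": 0, "wx": 0, "wy": 0, "wz": 0},
  {"x": 0, "y": -0.014, "z": 0, "wx": 0, "wy": 0, "wz": 0},
  {"x": 0, "y": -0.014, "z": 0, "wx": 0, "wy": 0, "wz": 0},
  {"x": 0, "y": -0.014, "z": 0, "wx": 0, "wy": 0, "wz": 0},
  {"x": 0, "y": -0.014, "z": 0, "wx": 0, "wy": 0, "wz": 0},
  {"x": 0, "y": -0.014, "z": 0, "wx": 0, "wy": 0, "wz": 0},
  {"x": 0, "y": -0.008, "z": 0, "wx": 0, "wy": 0, "wz": 0},
  {"x": 0, "y": 0, "z": 0, "wx": 0, "wy": 0, "wz": 0},
  {"x": 0, "y": 0, "z": 0, "wx": 0, "wy": 0, "wz": 0},
])

```text
time: 29.5
eef_pos: [0.4893, -0.0315, 0.0685]
ee_rot: [2.056, 2.375, -0.001]
ft_force: [-1.4, -1.5, 1.5]
width: 0.0157
finger_force: 15.0
```

Request:
carry_out([
  {"x": 0, "y": -0.004, "z": 0, "wx": 0, "wy": 0, "wz": 0},
  {"x": 0, "y": -0.004, "z": 0, "wx": 0, "wy": 0, "wz": 0},
  {"x": 0, "y": -0.002, "z": 0, "wx": 0, "wy": 0, "wz": 0},
  {"x": 0, "y": 0, "z": 0, "wx": 0, "wy": 0, "wz": 0},
  {"x": 0, "y": 0, "z": 0, "wx": 0, "wy": 0, "wz": 0},
])

```text
time: 29.92
eef_pos: [0.4814, -0.0326, 0.0685]
ee_rot: [2.054, 2.374, 0.005]
ft_force: [9.4, -1.6, -8.6]
width: 0.0157
finger_force: 15.0
```

Request:
carry_out([
  {"x": 0, "y": 0, "z": 0, "wx": 0, "wy": 0, "wz": 0},
  {"x": 0, "y": 0, "z": 0, "wx": 0, "wy": 0, "wz": 0},
  {"x": 0, "y": 0, "z": 0, "wx": 0, "wy": 0, "wz": 0},
  {"x": 0, "y": 0, "z": 0, "wx": 0, "wy": 0, "wz": 0},
  {"x": 0, "y": 0, "z": -0.02, "wx": 0, "wy": 0, "wz": 0},
  {"x": 0, "y": 0, "z": -0.035, "wx": 0, "wy": 0, "wz": 0},
  {"x": 0, "y": 0, "z": -0.035, "wx": 0, "wy": 0, "wz": 0},
  {"x": 0, "y": 0.03, "z": -0.02, "wx": 0, "wy": 0, "wz": 0},
  {"x": 0, "y": 0.035, "z": 0, "wx": 0, "wy": 0, "wz": 0},
  {"x": 0, "y": 0.035, "z": 0, "wx": 0, "wy": 0, "wz": 0},
  {"x": 0, "y": 0.035, "z": 0, "wx": 0, "wy": 0, "wz": 0},
  {"x": 0, "y": 0, "z": 0, "wx": 0, "wy": 0, "wz": 0},
], claw=0.4)

```text
time: 30.92
eef_pos: [0.617, -0.0121, 0.1765]
ee_rot: [-2.054, -2.374, -0.003]
ft_force: [-2.4, -0.2, -1.0]
width: 0.0523
finger_force: 0.0
```

Request:
carry_out([
  {"x": 0, "y": 0, "z": 0, "wx": 0, "wy": 0, "wz": 0},
  {"x": 0, "y": 0, "z": 0, "wx": 0, "wy": 0, "wz": 0},
  {"x": 0, "y": 0, "z": 0, "wx": 0, "wy": 0, "wz": 0},
  {"x": 0, "y": 0, "z": 0, "wx": 0, "wy": 0, "wz": 0},
])

```text
time: 31.25
eef_pos: [0.6123, -0.0136, 0.1789]
ee_rot: [2.055, 2.375, -0.001]
ft_force: [-0.2, -0.0, 0.3]
width: 0.0523
finger_force: 0.0
```

```bash
python3 - <<'E'
from h import *
D=vision.read_camera("side"); cv2.imwrite("pics/end.png",cv2.resize(D["image"][130:400,180:420,::-1],(533,600),interpolation=cv2.INTER_CUBIC))
E
```

```text
(no output)
```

View pics/end.png

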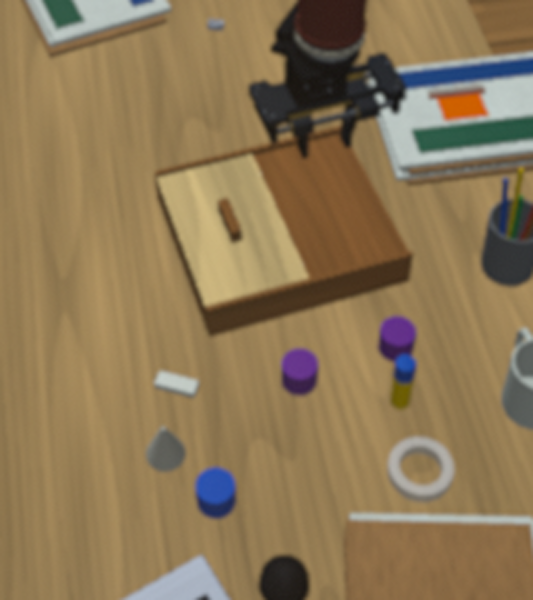

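The cover is shut (its grip at crop px (230,220)), the other things on the desk in view are where they were, and the gripper is clear.

```bash
python3 -c "
from cell import sign_off; print(sign_off())"
```

```text
the job is handed in; nothing more can be done
None
```

I handed the job in at about 31 s of the 72 s limit: the round, oblong and L-shaped models are in their own nests and the cover is shut to its stop; the hand-in gave no verdict.

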